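# Ease the glazed lid of the cast case shut

### The arm

A 6-joint arm with a two-finger parallel gripper is mounted at the origin on the work surface. World frame = base frame: x ahead of the robot, y to its left, z up, the work surface at z = 0. Lengths are in m, angles in degrees, forces in N, time in s.
With the tool pointing down it reaches from about 0.325 to 0.775 m from the base axis. Payload 5.5 kg.
Tool frame: the origin (TCP) lies at the centre of the arm's flange, where the gripper is bolted on; the fingertips stand 182 mm ahead of it and the grasp point (between the pads) lies 163 mm ahead of it; z points along the fingers, y is the line along which they close (so a half turn about z gives the same grasp; the last joint's range is limited). The gripper opens to 88 mm and grips with 3 to 60 N. Pads are 20 mm wide; open, the fingers measure 115 mm over their backs; the gripper's body (75 mm by 178 mm) begins 61 mm behind the grasp point.
Start: joints at [66.939, 5.22, 70.514, -0, 104.267, -3.249], TCP at [0.203, 0.564, 0.405] pointing down, gripper open.
Joint ranges: [-164.24, 164.24], [-49.07, 125.15], [9.68, 141.18], [-86.29, 266.29], [3.28, 154.24], [-151.56, 151.56]. Speed limits (degrees/s): [147.25, 147.25, 172.46, 180, 180, 180].

### API

Orientations are given as [roll, pitch, yaw] about the fixed x, y, z axes, in that order (R = Rz(yaw) Ry(pitch) Rx(roll)).
In Python, from station import r gives the robot as it stands. The module is installed in compiled form; this text tells all that it offers. Calls block until the motion is done:
- r.reach(position, orientation): joint-space move of the TCP to a pose.
- r.servo_line(position, rotation=None, speed=0.15): straight line of the TCP; rotation=None keeps the orientation; speed is the mean speed in m/s.
- r.move_joints(angles): joint-space move.
- r.let_go() and r.grab(squeeze=None): open the fingers fully, or close them until they stop; squeeze is the grip in N (None keeps the last).
- r.wait(seconds).
- r.inverse_kinematics(position, orientation): joint angles nearest the present ones, or None.
- r.sense(): the state.
- r.snapshot(name): name is "side" or "top"; returns a dict with "frame" (384x512x3 uint8, red, green, blue), "fx", "fy", "cx", "cy" (pixels), "dist_coeffs" ([k1, k2, p1, p2, k3] as OpenCV has them; the pictures are not rectified), "R" (3x3) and "t" (3): a world point X has camera coordinates R X + t. Camera axes: x right, y down, z forward; pixel columns grow to the right and rows downward; lengths in m; the calibration is good to about 2 mm. A picture is of the moment at which its call begins. There is no depth.
A pose or a line that the arm cannot do raises r.IKError and nothing moves.
- r.hand_in(): hands the job in; it is judged then, once.
The state is a dict: "clock": time; "joints": joint angles; "joint_vel": joint speeds; "joint_torque": joint torques, N m; "tcp_pos": TCP position; "orientation": TCP orientation; "contact_force": force on the tool from outside, world axes, zero at the start; "torque": the same for the moment, N m; "opening": finger opening in m; "gripper_force": force on a finger pad.
Only numpy, scipy, OpenCV 4.12 (cv2) and the standard library are available. Lean on these libraries where they do the work, as an engineer would, in place of code of your own. Each camera call takes 0.05 s, during which the arm holds its last target. There are 200 camera calls.

### The job

Close the wooden display case gently. Its glazed lid stands open, leaning back: with a fingertip draw or push it forward past upright, catch it on a finger as it falls, and let it down on that finger until it is fully shut, without letting it drop or slam. Do not grip or force the lid, leave everything else where it is, and finish with the hand clear.

Things in the scene. Friction and masses are not known exactly. Their poses are not given: they have to be found in the camera images.
- case: Fixed pale-wood box, 170 mm deep (its x) by 260 wide (its y) by 85 high, walls 9 mm, open on top, two small plaster casts inside. Origin: centre of its underside. Its x axis points from the front to the hinge side. Its front looks roughly to world +y (within 0.5 rad); it stands left or right of the middle of the table.
- lid (a joint): Lid angle, rad: 0 shut (level), 1.57 upright, 1.85 leaning back on its stop (starts at 1.7 to 1.85, creeps to the stop). Damped hinge; friction (0.03 N m) holds it within 0.07 rad of upright; farther forward it falls, slowly at first (2.5 to 4 s from 0.2 rad past upright to shut), at the end at 0.65 to 0.95 rad/s: a slam. From 0.2 to 0.03 rad keep it under 0.5 rad/s; the last 0.03 it may drop.
- lid_hinge (a point): Middle of the hinge axis: lower rear edge of the lid, 85 mm above the table. Turns with the lid: x points from the free edge to the hinge, y along the hinge axis, z out of the lid's outer (upper) face. The lid's underside is its plane z = 0, the outer face z = 14 mm.
- lid_edge (a point): Middle of the lid's free edge, on the underside, 200 mm from lid_hinge; axes as lid_hinge. The lid is a pale-wood frame round a clear pane, 200 mm from hinge to free edge, 260 wide, 14 thick, 0.4 to 0.6 kg. Shut, it reaches 30 mm beyond the case's front wall, as a lip. Holding it up at the edge takes 2 to 3 N.
- tray: Fixed low plywood tray with wood offcuts, 130 by 200 by 50 mm high, origin centre of underside; stands on the other side of the middle. Leave alone.
- egg: Loose plaster egg, 42 mm wide, 50 mm high, standing in the case; origin centre of underside. Leave alone.
- cone: Loose plaster cone, 48 mm wide, 52 mm high, standing in the case; origin centre of underside. Leave alone.
- block: Loose cork sanding block, 60 by 34 by 26 mm high, between case and tray; origin centre of underside. Leave alone.
- bottle: Loose white bottle, 64 mm wide, 190 mm high, at the far side; origin centre of underside. Leave alone.
- cup: Loose clear cup, 76 mm wide, 90 mm high, at the far side; origin centre of underside. Leave alone.
- bowl: Loose terracotta bowl, 100 mm wide, 45 mm high, at the far side; origin centre of underside. Leave alone.

How it is judged (in metres and radians):
On the way:
1. the lid, past upright, is carried by a finger part of the way down, sinking slowly or still (value of joint lid between 0.25 and 1.25 rad and velocity of joint lid above -0.5 rad/s and contact force between the fingers and lid above 0.3 N), for 0.3 s.
At the end, for the whole second after the job is handed in: The lid is fully shut (joint below 0.025 rad, 5 mm at the lip) and at rest, and no bystander is more than 30 mm from where it began (value of joint lid below 0.025 rad and velocity of joint lid between -0.02 and 0.02 rad/s and distance of each of block, bottle, cup, bowl, egg, cone from where it was at the start of the episode below 0.03 m); the robot touches nothing.
It fails at once if the lid slams: faster than 0.5 rad/s shortly before shut (0.03 to 0.2 rad) (value of joint lid between 0.03 and 0.2 rad and velocity of joint lid below -0.5 rad/s).
It fails at once if the lid is gripped or forced (finger force over 35 N) (contact force between the fingers and lid above 35 N).
It fails at once if a bystander is displaced by more than 30 mm or lifted (distance of any of block, bottle, cup, bowl, egg, cone from where it was at the start of the episode above 0.03 m).
It also fails if it takes over 59 s, if anything falls off the work surface, if the arm or the gripper's body presses on something with over 40 N, if the wrist force passes 120 N, or if a joint passes its speed limit or range.

## Working session

There is one attempt and no reset: what is moved stays moved. The work goes in short steps, each a Python script; the robot and the scene stay as the last script left them, time stands still between calls to the robot, and variables do not carry over. Pictures are saved under pics/ and viewed, at most 10 in all, crops included, and the job is handed in when it is done.

```bash
mkdir -p pics; ls
python3 - <<'E'
from station import r
import cv2,numpy as np,pickle
d={}
for n in("side","top"):
    s=r.snapshot(n);d[n]=s
    cv2.imwrite(f"pics/{n}0.png",s["frame"][:,:,::-1])
    print(n,s["fx"],s["cx"],s["cy"],s["dist_coeffs"],"C",-np.array(s["R"]).T@s["t"],"fwd",np.array(s["R"])[2])
pickle.dump(d,open("s0.pkl","wb"))
print(r.sense())
E
```

```text
pics
side 358.38413224159103 256.5360467111231 191.28011608443214 [-0.04797618  0.          0.          0.          0.        ] C [0.3834955  0.57315288 0.7849368 ] fwd [ 0.28852397 -0.59647554 -0.74897987]
top 356.71294018872265 253.6586475355799 193.40417421717893 [-0.09042598  0.          0.          0.          0.        ] C [ 0.56564531 -0.00179051  0.96728074] fwd [ 0.1037649  -0.01822417 -0.99443488]
{'clock': 0.1, 'joints': array([ 6.69387336e+01,  5.25682391e+00,  7.05733010e+01, -6.76800799e-04,
        1.04265556e+02, -3.24872048e+00]), 'joint_vel': array([-0.06505935, -0.14759686, -0.25864123,  0.08028031, -0.12628321,
        0.05209249]), 'joint_torque': array([ 2.28097582e-03, -4.47854733e+01, -4.07572281e+01,  7.01115397e-02,
        2.83311261e-02, -1.00280140e-04]), 'tcp_pos': array([0.20339004, 0.56452881, 0.40365683]), 'orientation': array([-1.79904436e+02, -4.76710836e-03,  1.60187284e+02]), 'contact_force': array([-0.60765269,  0.09571028,  0.03161336]), 'torque': array([-0.00502084,  0.00899266,  0.02966775]), 'gripper_force': 0.0, 'opening': 0.08800777139512682}
```

View pics/side0.png

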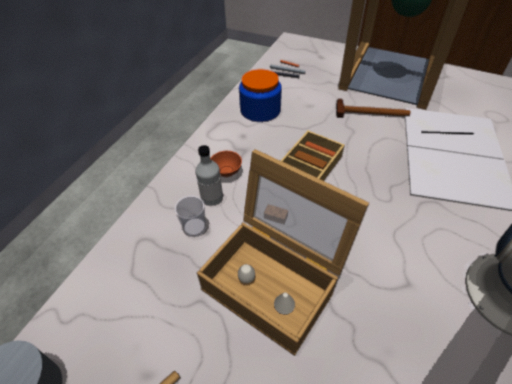

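View pics/top0.png

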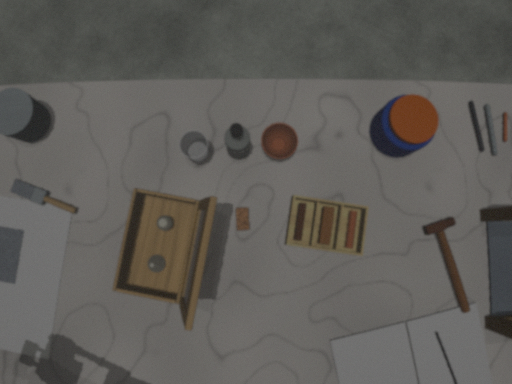

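The side view shows the case (rim about (202,275), (240,230), (335,283), (297,340)) with its front to the camera. The lid is open behind it, with its free edge from (252,157) to (362,203). In the top view the front rim runs (137,190)–(115,291) and the lid's free edge (213,197)–(188,327). I'll zoom in on both for the corners.

Run:
```python
import cv2,numpy as np,pickle
d=pickle.load(open("s0.pkl","rb"))
a=d["side"]["frame"][145:355,190:370,::-1]; b=d["top"]["frame"][180:335,105:225,::-1]
a=cv2.resize(a,None,fx=2.8,fy=2.8,interpolation=cv2.INTER_CUBIC)
b=cv2.resize(np.clip(b*1.7,0,255).astype('u1'),None,fx=2.4,fy=2.4,interpolation=cv2.INTER_CUBIC)
o=np.zeros((600,800,3),'u1');o[:a.shape[0],:a.shape[1]]=a;o[:b.shape[0],510:510+b.shape[1]]=b
cv2.imwrite("pics/zoom.png",o);print(a.shape,b.shape)
```

```text
(588, 504, 3) (372, 288, 3)
```

View pics/zoom.png

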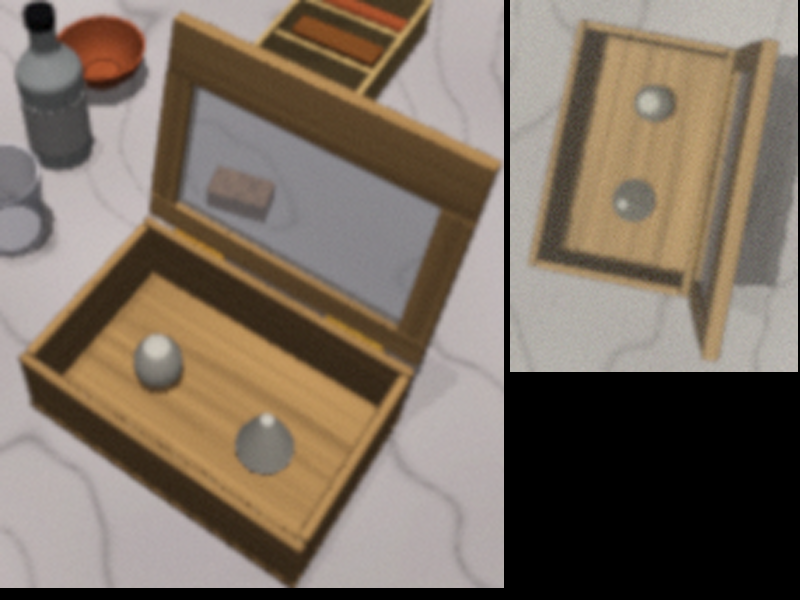

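The zoom shows the rim corners clearly in both views, so I'll triangulate them.

```bash
cat > geo.py <<'E'
import cv2,numpy as np
def K(s): return np.array([[s["fx"],0,s["cx"]],[0,s["fy"],s["cy"]],[0,0,1.]])
def ray(s,p):
    u=cv2.undistortPoints(np.array([[p]],float),K(s),np.array(s["dist_coeffs"],float))[0,0]
    R=np.array(s["R"]);return -R.T@np.array(s["t"]),R.T@np.array([*u,1.])
def plane(s,p,z):
    c,v=ray(s,p);return c+v*(z-c[2])/v[2]
def tri(s1,p1,s2,p2):
    A=[];b=[]
    M=np.zeros((3,3));w=np.zeros(3)
    for s,p in((s1,p1),(s2,p2)):
        c,v=ray(s,p);v=v/np.linalg.norm(v);P=np.eye(3)-np.outer(v,v);M+=P;w+=P@c
    return np.linalg.solve(M,w)
E
python3 - <<'E'
import pickle,numpy as np
from geo import *
np.set_printoptions(precision=4,suppress=True)
d=pickle.load(open("s0.pkl","rb"));S,T=d["side"],d["top"]
sz=lambda x,y:((x+.5)/2.8+189.5,(y+.5)/2.8+144.5); tz=lambda x,y:((x-509.5)/2.4+104.5,(y+.5)/2.4+179.5)
P={"FL":((23,357),(583,22)),"FR":((298,548),(533,263)),"RR":((412,373),(688,292)),"RL":((150,222),(732,50)),"edgeL":((178,14),(774,41)),"edgeR":((498,163),(712,358))}
for k,(a,b) in P.items():
    a,b=sz(*a),tz(*b);print(k,"tri",tri(S,a,T,b),"S.085",plane(S,a,.085),"T.085",plane(T,b,.085))
for n,(a,b) in {"eggtop":((157,345),(652,100)),"conetop":((267,418),(634,198))}.items(): print(n,tri(S,sz(*a),T,tz(*b)))
# block, tray, bottle, cup, bowl from top
for n,p,z in(("block",(243,218),.026),("bottle",(238,130),.19),("cup",(198,150),.09),("bowl",(280,140),.045)):print(n,plane(T,p,z))
E
```

```text
FL tri [0.6728 0.2802 0.0809] S.085 [0.6721 0.2821 0.085 ] T.085 [0.6715 0.2785 0.085 ]
FR tri [0.424  0.3291 0.0785] S.085 [0.4248 0.3317 0.085 ] T.085 [0.4239 0.3264 0.085 ]
RR tri [0.3927 0.1678 0.0771] S.085 [0.3916 0.172  0.085 ] T.085 [0.3952 0.1666 0.085 ]
RL tri [0.6406 0.1225 0.0816] S.085 [0.6386 0.1245 0.085 ] T.085 [0.641  0.1223 0.085 ]
edgeL tri [0.6337 0.0622 0.2747] S.085 [ 0.7292 -0.1272  0.085 ] T.085 [0.65   0.0788 0.085 ]
edgeR tri [0.3805 0.1112 0.2758] S.085 [ 0.3798 -0.0616  0.085 ] T.085 [0.3289 0.1423 0.085 ]
eggtop [0.5909 0.2127 0.0505]
conetop [0.4859 0.2326 0.0434]
block [0.5989 0.0097 0.026 ]
bottle [0.7897 0.0176 0.19  ]
cup [0.7677 0.1206 0.09  ]
bowl [ 0.8037 -0.09    0.045 ]
```

```bash
cat > lid.py <<'E'
import numpy as np
from scipy.spatial.transform import Rotation as Ro
from station import r
H=np.array([.516,.142,.085]); a=np.arctan2(-.187,.982)
W=np.array([np.cos(a),np.sin(a),0]); EX=np.array([W[1],-W[0],0]); Zw=np.array([0,0,1.])
L=.1815  # TCP to fingertip
def pose(th,beta,gam,s,rho,off,flip=1):
    """fingertip (between fingers) s in from lid's near side, rho from hinge, off along lid outer normal from underside."""
    rad=-np.cos(th)*EX+np.sin(th)*Zw          # hinge -> free edge
    n=np.sin(th)*EX+np.cos(th)*Zw             # outer normal
    t=np.cos(beta)*W-np.sin(beta)*rad
    z=np.cos(gam)*t-np.sin(gam)*n; y=flip*(np.sin(gam)*t+np.cos(gam)*n); x=np.cross(y,z)
    tip=H+W*(s-.13)+rad*rho+n*off
    return tip-L*z, Ro.from_matrix(np.c_[x,y,z]).as_euler('xyz',degrees=True)
E
python3 - <<'E'
from lid import *
for flip in(1,-1):
  for th in(1.85,1.5,1.0,.5,.2,0):
    o=[]
    for b in(0,20,40,60,80):
      for g in(0,15,30):
        for s in(.04,.12):
          p,e=pose(th,np.radians(b),np.radians(g),s,.185,.03,flip)
          q=r.inverse_kinematics(p,e)
          if q is not None:o.append((b,g,s,[int(v) for v in q]))
    print(flip,th);[print("   ",*v) for v in o]
E
```

```text
1 1.85
    60 0 0.12 [-3, -42, 111, 10, 79, 102]
    60 15 0.12 [-19, -44, 115, 33, 81, 84]
    60 30 0.12 [-31, -39, 118, 52, 87, 69]
    80 0 0.04 [-6, -35, 103, 15, 100, 100]
    80 0 0.12 [-6, -23, 94, 15, 96, 98]
    80 15 0.04 [-20, -37, 108, 32, 102, 89]
    80 15 0.12 [-18, -24, 99, 32, 97, 88]
    80 30 0.04 [-31, -35, 112, 48, 105, 80]
    80 30 0.12 [-27, -22, 103, 47, 99, 79]
1 1.5
    40 0 0.12 [32, -43, 116, -35, 70, 131]
    60 0 0.04 [31, -38, 105, -22, 91, 126]
    60 0 0.12 [23, -28, 99, -19, 85, 120]
    60 15 0.04 [15, -48, 111, -2, 85, 111]
    60 15 0.12 [9, -36, 105, 0, 79, 105]
    60 30 0.12 [-5, -38, 109, 24, 79, 88]
    80 0 0.04 [20, -23, 91, -8, 104, 118]
    80 0 0.12 [15, -12, 83, -8, 102, 114]
    80 15 0.04 [8, -30, 97, 7, 100, 109]
    80 15 0.12 [5, -18, 88, 7, 97, 106]
    80 30 0.04 [-5, -34, 102, 25, 98, 99]
    80 30 0.12 [-6, -22, 94, 25, 95, 96]
1 1.0
    20 0 0.04 [64, -27, 121, -73, 85, 147]
    20 0 0.12 [53, -23, 118, -73, 74, 145]
    20 15 0.04 [58, -44, 126, -61, 73, 133]
    20 15 0.12 [46, -38, 123, -57, 60, 128]
    20 30 0.12 [32, -
[... 9614 characters left out ...]
0, -80, 107, -61]
    40 15 0.04 [64, 25, 84, -66, 107, -62]
    40 15 0.12 [57, 28, 81, -69, 101, -65]
    40 30 0.04 [61, 17, 85, -54, 101, -66]
    40 30 0.12 [55, 21, 81, -57, 97, -71]
    60 0 0.04 [60, 46, 65, -72, 127, -62]
    60 0 0.12 [54, 50, 59, -76, 122, -66]
    60 15 0.04 [59, 38, 66, -60, 122, -60]
    60 15 0.12 [53, 42, 60, -64, 118, -65]
    60 30 0.04 [57, 30, 69, -49, 116, -59]
    60 30 0.12 [51, 34, 63, -52, 112, -65]
    80 0 0.04 [53, 58, 46, -70, 141, -65]
    80 0 0.12 [48, 64, 36, -77, 138, -73]
    80 15 0.04 [53, 50, 49, -55, 136, -57]
    80 15 0.12 [48, 56, 39, -62, 134, -65]
    80 30 0.04 [51, 41, 53, -43, 129, -52]
    80 30 0.12 [46, 47, 44, -48, 128, -59]
```

```bash
cat >> lid.py <<'E'
def P(th,off=.007,back=0.):
    f=np.clip((1.85-th)/1.45,0,1)
    p,e=pose(th,np.radians(75-40*f),np.radians(8+12*f),.06-.01*f,.172+.015*f,off,-1)
    return p-back*Ro.from_euler('xyz',e,degrees=True).as_matrix()[:,2],e
def snap(n,name):
    import cv2
    cv2.imwrite(f"pics/{name}.png",r.snapshot(n)["frame"][:,:,::-1])
def st(*a):
    s=r.sense();print(*a,"t%.1f"%s["clock"],"tip",np.round(s["tcp_pos"],3),"F",np.round(s["contact_force"],1),flush=True)
E
python3 - <<'E'
from lid import *
for th in(1.85,1.6,1.3,1,.7,.4,.2,0,-.03):
    q=r.inverse_kinematics(*P(th)); print(th,None if q is None else q.astype(int),P(th)[0].round(3))
for b in(.12,.2):
    q=r.inverse_kinematics(*P(1.8,back=b));print(b,None if q is None else q.astype(int),P(1.8,back=b)[0].round(3))
s=r.sense()
r.servo_line([.2,.5,.57],speed=.2); st("up")
r.reach(*P(1.8,back=.12)); st("pre")
snap("side","pre_s");snap("top","pre_t")
import cv2
a=cv2.imread("pics/pre_s.png");b=cv2.imread("pics/pre_t.png")
cv2.imwrite("pics/pre.png",np.hstack([a[60:384,130:500],b[60:384,80:380]]))
E
```

```text
1.85 [ -9 -38 108  22  93 -82] [0.378 0.04  0.408]
1.6 [ 11 -38 105   2  88 -68] [0.371 0.12  0.424]
1.3 [ 34 -31 102 -20  87 -55] [0.364 0.215 0.416]
1 [ 48 -20  99 -37  89 -50] [0.358 0.301 0.382]
0.7 [ 56  -8  97 -49  91 -51] [0.352 0.368 0.327]
0.4 [ 61   1  97 -57  91 -56] [0.344 0.414 0.26 ]
0.2 [ 63  12  92 -60  96 -59] [0.35  0.444 0.209]
0 [ 63  21  89 -63  99 -63] [0.353 0.463 0.154]
-0.03 [ 64  23  88 -64 100 -63] [0.354 0.465 0.146]
0.12 [-13 -40  96  22 105 -82] [0.335 0.02  0.52 ]
0.2 [-19 -38  87  25 114 -84] [ 0.308 -0.004  0.591]
up t1.1 tip [0.2   0.501 0.568] F [-0.3  0.3 -1. ]
pre t2.9 tip [0.336 0.02  0.52 ] F [-0.2 -0.4  0. ]
```

View pics/pre.png

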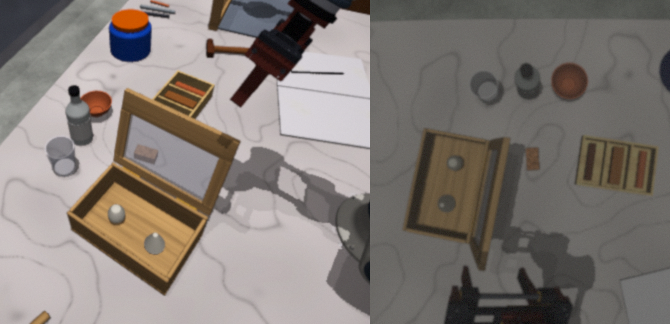

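The gripper is above the lid's near corner. In the top view (right half) the fingers at (468,285) and (525,285) straddle the lid edge at about (486,265). Next I insert it and push the lid forward.

Run:
```python
from lid import *
r.servo_line(P(1.8)[0],speed=.06); st("in")
for th in np.arange(1.75,1.39,-.07):
    p,e=P(th); d=np.linalg.norm(p-r.sense()["tcp_pos"]); r.servo_line(p,e,speed=d/.3); st("%.2f"%th)
snap("side","push")
```

```text
in t5.1 tip [0.376 0.056 0.413] F [0.2 0.1 0.2]
1.75 t5.6 tip [0.375 0.072 0.417] F [ 0.6 -0.2  0.9]
1.68 t6.0 tip [0.373 0.094 0.421] F [ 0.3 -0.1  0.7]
1.61 t6.5 tip [0.371 0.117 0.424] F [ 0.3 -1.3  0.1]
1.54 t6.9 tip [0.37  0.139 0.425] F [-0.2  0.4 -0.8]
1.47 t7.4 tip [0.368 0.162 0.424] F [-0.1  0.5 -0.4]
1.40 t7.8 tip [0.366 0.184 0.422] F [-0.  -0.4  0.1]
```

View pics/push.png

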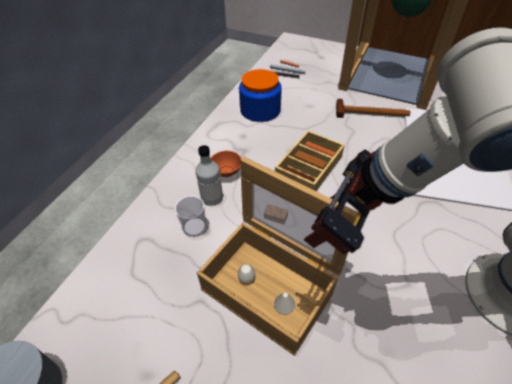

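The lid's far top corner has moved from (252,157) to about (247,163), so it is near upright, with one finger in front and one behind. I'll push it past upright, then bring the front finger back to catch it.

```bash
cat >> lid.py <<'E'
def go(th,rate,off=.007):
    p,e=P(th,off); s=r.sense(); d=np.linalg.norm(p-s["tcp_pos"]); r.servo_line(p,e,speed=max(.005,d*rate))
def proj(s,X):
    import cv2
    from geo import K
    return cv2.projectPoints(np.array([X],float),cv2.Rodrigues(np.array(s["R"]))[0],np.array(s["t"],float),K(s),np.array(s["dist_coeffs"],float))[0].ravel().round(1)
E
python3 - <<'E'
from lid import *
for th in(1.33,1.26,1.2): go(th,1/.3); st("%.2f"%th)
go(1.3,1/.4); st("back")
for i in range(6): r.wait(.2); st("w")
snap("side","catch")
s=r.snapshot("top")
S=r.snapshot("side")
for th in(1.6,1.5,1.4,1.3,1.2,1.1,1.0):
    rad=-np.cos(th)*EX+np.sin(th)*Zw; print(th,proj(S,H+W*.13+rad*.2))
E
```

```text
1.33 t8.3 tip [0.365 0.206 0.418] F [0.2 0.4 0. ]
1.26 t8.8 tip [0.363 0.228 0.413] F [-0.4  0.9  0.6]
1.20 t9.2 tip [0.362 0.245 0.408] F [ 0.8  0.5 -0. ]
back t9.8 tip [0.364 0.215 0.416] F [-0.1  0.2  0. ]
w t10.0 tip [0.364 0.216 0.416] F [-0.6  0.4 -0.6]
w t10.2 tip [0.364 0.216 0.416] F [-0.1  0.1  0.1]
w t10.4 tip [0.364 0.216 0.416] F [ 0.4 -0.3  0.5]
w t10.6 tip [0.364 0.215 0.416] F [-0.5  0.6  0.3]
w t10.8 tip [0.364 0.215 0.416] F [-0.1  0.9  0. ]
w t11.0 tip [0.364 0.215 0.416] F [ 0.6  1.7 -1.6]
1.6 [239.6 160. ]
1.5 [233.6 165.9]
1.4 [227.5 172.6]
1.3 [221.4 180.1]
1.2 [215.5 188.2]
1.1 [209.9 196.8]
1.0 [204.7 205.9]
```

View pics/catch.png

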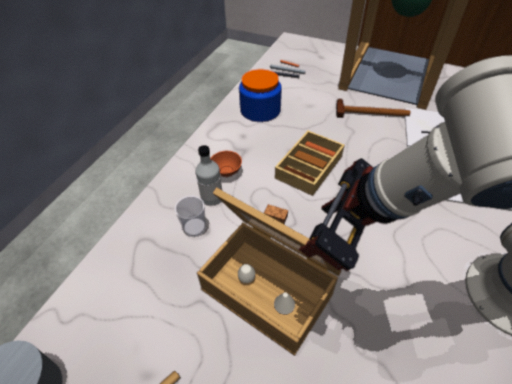

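The lid is past upright at about 1.17 rad (far corner near (215,192)) and is settling on the front finger, with force rising to 1.7 N. Before lowering, I correct the radial plan so the lower fingertip stays well under the lip.

```bash
sed -i 's/\.06-\.01\*f,\.172+\.015\*f/.06,.172+.002*f/' lid.py
python3 - <<'E'
from lid import *
r.wait(.3); st("w")
for th in np.arange(1.22,.38,-.08): go(th,1/.4); st("%.2f"%th)
S=r.snapshot("side");import cv2;cv2.imwrite("pics/low1.png",S["frame"][:,:,::-1])
for th in(.6,.5,.4,.3,.2,.1,0):
    rad=-np.cos(th)*EX+np.sin(th)*Zw; print(th,proj(S,H+W*.13+rad*.2))
E
```

```text
w t11.4 tip [0.364 0.215 0.416] F [ 0.1  0.8 -0.8]
1.22 t12.0 tip [0.366 0.237 0.404] F [ 1.1  1.5 -1.6]
1.14 t12.5 tip [0.365 0.259 0.395] F [ 1.  1. -1.]
1.06 t13.1 tip [0.364 0.281 0.384] F [ 1.7  1.3 -1.3]
0.98 t13.6 tip [0.363 0.301 0.372] F [ 1.1  2.5 -1.3]
0.90 t14.2 tip [0.361 0.319 0.358] F [ 1.1  1.3 -0.6]
0.82 t14.7 tip [0.36  0.337 0.344] F [ 2.2  1.9 -1.1]
0.74 t15.3 tip [0.358 0.352 0.328] F [ 1.4  3.5 -1.6]
0.66 t15.9 tip [0.357 0.366 0.312] F [ 1.4  3.2 -1.4]
0.58 t16.4 tip [0.355 0.379 0.294] F [ 2.3  2.8 -1. ]
0.50 t17.0 tip [0.354 0.39  0.276] F [ 1.7  3.7 -1.9]
0.42 t17.6 tip [0.352 0.399 0.258] F [ 1.6  4.7 -1.1]
0.6 [189.2 242.4]
0.5 [187.  250.8]
0.4 [185.5 258.7]
0.3 [184.8 265.9]
0.2 [184.8 272.3]
0.1 [185.4 278. ]
0 [186.6 282.8]
```

View pics/low1.png

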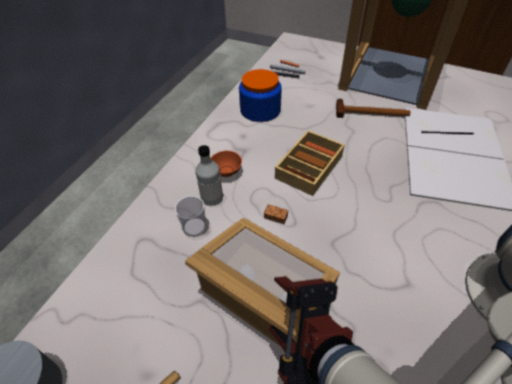

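The lid is at about 0.3 rad (far lip corner near (188,265)), carried on the finger. Before the last part I'll check how far the lower fingertip reaches under the lip.

Run:
```python
from lid import *
s=r.sense();R=Ro.from_euler('xyz',s["orientation"],degrees=True).as_matrix();p=s["tcp_pos"]
print(R.round(2),s["contact_force"].round(1),s["torque"].round(2))
for sg in(-1,1):
  for d in(.182,.163,.14):
    X=p+R[:,2]*d+sg*.044*R[:,1]-H
    c=np.array([-X@EX,X@W+.13,X[2]])
    print(sg,d,"fwd,s,up",c.round(3),"polar th %.3f rho %.3f"%(np.arctan2(c[2],c[0]),np.hypot(c[0],c[2])))
for th in (.42,.3,.2,.1,.05):
    print(th,[r.inverse_kinematics(*pose(th,np.radians(b),np.radians(20),.07,.18,.007,-1)) is not None for b in(35,25,15)])
```

```text
[[-0.71 -0.17  0.68]
 [-0.62  0.6  -0.5 ]
 [-0.33 -0.78 -0.53]] [ 3.   4.  -0.5] [0.85 0.1  0.44]
-1 0.182 fwd,s,up [0.131 0.072 0.11 ] polar th 0.698 rho 0.172
-1 0.163 fwd,s,up [0.138 0.058 0.12 ] polar th 0.716 rho 0.183
-1 0.14 fwd,s,up [0.147 0.04  0.133] polar th 0.735 rho 0.198
1 0.182 fwd,s,up [0.181 0.048 0.042] polar th 0.226 rho 0.186
1 0.163 fwd,s,up [0.188 0.033 0.052] polar th 0.269 rho 0.195
1 0.14 fwd,s,up [0.196 0.016 0.064] polar th 0.316 rho 0.206
0.42 [True, True, True]
0.3 [True, True, True]
0.2 [True, True, True]
0.1 [True, True, True]
0.05 [True, True, True]
```

Run:
```python
from lid import *
for th in np.arange(.39,.06,-.03):
    go(th,1/.25)
    s=r.sense();R=Ro.from_euler('xyz',s["orientation"],degrees=True).as_matrix()
    X=s["tcp_pos"]+R[:,2]*.155+.044*R[:,1]-H; st("%.2f"%th,"lid~%.3f"%np.arctan2(X[2],-X@EX))
    if np.linalg.norm(s["contact_force"])>14: print("stop");break
S=r.snapshot("side");import cv2;f=S["frame"][:,:,::-1]
cv2.imwrite("pics/low2.png",cv2.resize(f[200:384,160:400],None,fx=3,fy=3,interpolation=cv2.INTER_CUBIC))
for th in(.2,.1,.05,0):
    rad=-np.cos(th)*EX+np.sin(th)*Zw; print(th,(proj(S,H+W*.13+rad*.2)-[160,200])*3)
```

```text
0.39 lid~0.258 t18.1 tip [0.352 0.403 0.251] F [ 3.3  5.4 -1.9]
0.36 lid~0.227 t18.5 tip [0.353 0.408 0.244] F [ 4.1  5.6 -1.9]
0.33 lid~0.197 t18.9 tip [0.354 0.412 0.237] F [ 4.3  5.3 -2.6]
0.30 lid~0.166 t19.4 tip [0.355 0.417 0.23 ] F [ 4.3  4.2 -1.3]
0.27 lid~0.136 t19.8 tip [0.356 0.421 0.223] F [ 3.9  5.3 -2.7]
0.24 lid~0.106 t20.3 tip [0.356 0.425 0.215] F [ 4.3  6.  -1.6]
0.21 lid~0.076 t20.7 tip [0.357 0.429 0.208] F [ 3.3  5.1 -2.9]
0.18 lid~0.045 t21.2 tip [0.358 0.432 0.2  ] F [ 3.3  5.8 -2.9]
0.15 lid~0.015 t21.6 tip [0.358 0.435 0.192] F [ 3.9  4.7 -2.4]
0.12 lid~-0.015 t22.1 tip [0.359 0.438 0.185] F [ 4.8  5.7 -3.2]
0.09 lid~-0.041 t22.5 tip [0.359 0.441 0.178] F [-1.  -0.4  0.5]
0.06 lid~-0.069 t22.9 tip [0.36  0.444 0.17 ] F [-0.4 -0.6 -0.1]
0.2 [ 74.4 216.9]
0.1 [ 76.2 234. ]
0.05 [ 77.7 241.5]
0 [ 79.8 248.4]
```

View pics/low2.png

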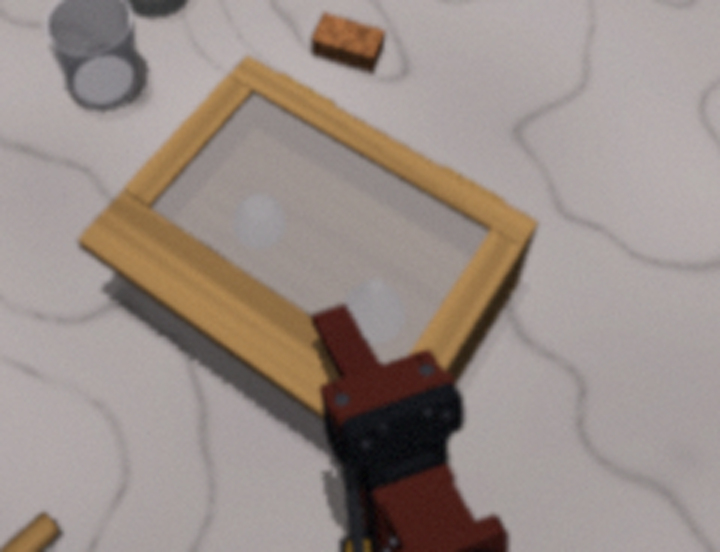

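The lid looks shut (far corner near (80,242), predicted 248 for level) and the finger force is zero. I'll withdraw horizontally, then up.

Run:
```python
from lid import *
s=r.sense();R=Ro.from_euler('xyz',s["orientation"],degrees=True).as_matrix();h=R[:,2]*[1,1,0];h/=np.linalg.norm(h)
p=s["tcp_pos"]-h*.13; r.servo_line(p,speed=.06); st("out")
r.servo_line(p+[0,0,.15],speed=.15); r.wait(.5); st("up")
S=r.snapshot("side");import cv2;cv2.imwrite("pics/end.png",S["frame"][:,:,::-1])
```

```text
out t25.3 tip [0.268 0.535 0.17 ] F [ 0.9 -0.8 -0.2]
up t27.0 tip [0.268 0.535 0.32 ] F [0.6 0.4 0.5]
```

View pics/end.png

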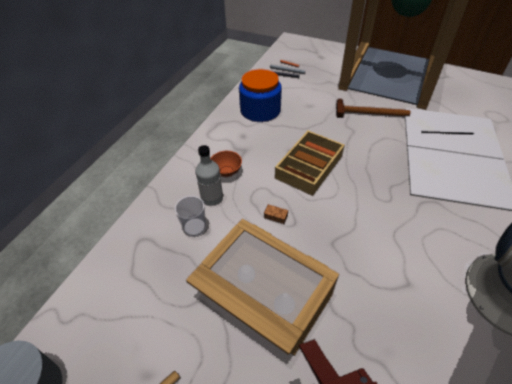

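The lid lies flat on the case (corners about (188,280) and (337,275)), the hand is clear, and the other objects have not moved.

```bash
python3 -c "
from station import r
print(r.hand_in())"
```

```text
the job is handed in; nothing more can be done
None
```

The lid is shut: it was pushed past upright, caught at about 1.1–1.2 rad and let down on the finger at roughly 0.15 rad/s; the hand is clear, nothing else looks moved, and the job was handed in at about 27 s with no verdict returned.

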